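# Return the row of valuables to the deposit box in reverse order

### The arm

A 7-joint arm with a two-finger parallel gripper is mounted at the origin on the work surface. World frame = base frame: x ahead of the robot, y to its left, z up, the work surface at z = 0. Lengths are in m, angles in rad, forces in N, time in s.
With the tool pointing down it reaches from about 0.425 to 0.925 m from the base axis. Payload 6.8 kg.
Tool frame: the origin (TCP) lies at the very end of the fingers, on their centre line; the grasp point (between the pads) lies 19 mm behind it; z points along the fingers, y is the line along which they close (so a half turn about z gives the same grasp; the last joint's range is limited). The gripper opens to 85 mm and grips with 20 to 120 N. Pads are 22 mm wide; open, the fingers measure 114 mm over their backs; the gripper's body (76 mm by 85 mm) begins 54 mm behind the grasp point. The pads swing forward as they close: fully open they stand 13 mm farther back than shut.
Start: joints at [-1.354, 0.477, 0.022, 1.555, -0.011, 1.109, -0.083], TCP at [0.215, 0.64, 0.231] pointing down, gripper open.
Joint ranges: [-2.96, 2.96], [-0.34, 2.1], [-1.41, 1.46], [0.24, 2.44], [-1.37, 4.51], [0.17, 1.92], [-2.96, 2.96]. Speed limits (rad/s): [2.39, 2.39, 3.14, 3.14, 3.14, 3.14, 3.14].

### API

Orientations are given as a rotation vector (axis times angle).
In Python, from bench import monitor, optics, r gives the robot as it stands.
- The arm moves only by the shell command python3 -m crank 'ROWS' [OPENING] [FORCE]. ROWS is JSON, a list of rows, each a list of 2 entries, a list of its own where there are three numbers: the shift along the tool's x, y, z in cm, then the turn, a rotation vector about the tool's x, y, z in rad. A call has 1 to 5 rows; each row shifts and turns the commanded pose from where the row before left it, along the tool's axes as they then stand; what a row does not reach is not made up. A row lasts 1/10 s, in which the tool goes at most 50 mm and 8.59 degrees, less where a joint would pass 70% of its speed; a pose out of reach is approached as far as the arm can. A call is refused whole if a number of a shift passes 5 or a number of a turn 0.15, either way. A call with a gripper value outside its range is refused whole. OPENING is the finger opening in cm, from 0 to 8.54, set as the call begins (- or left out, the last holds). The fingers move at their own pace and stop on an object; FORCE is the grip in N (left out, the last holds). Time passes only in rows, so rows that do not move let the fingers close. It gives the time, the measured TCP pose, the force, the opening and the grip force at its end, in the units of the state.
- monitor.get_obs(): the state, without advancing time (a new reading comes with each control period).
- optics.grab_frame(name): name is "scene" or "top" or "wrist"; returns (picture, depth): 384x512x3 uint8, red, green, blue; 384x512 float32, m along the optical axis (not along the pixel's ray), 0 where there is no reading.
- optics.camera_model(name): a dict with "vertical_fov" (degrees; the focal length in pixels is half the picture's height over the tangent of half this angle, whatever the lens; pixels are square), "cx", "cy" (the principal point, pixels), "D" ([k1, k2, p1, p2, k3] as OpenCV has them; the pictures are not rectified), "R" (3x3) and "t" (3): a world point X has camera coordinates R X + t; the wrist camera has in their place "hand_eye" (4x4, takes a point from camera to tool coordinates, whose origin is the TCP and whose axes are the flange's). Camera axes: x right, y down, z forward; pixel columns grow to the right and rows downward; lengths in m; the calibration is good to about 2 mm. A picture is of the moment at which its call begins: read the wrist's pose just before it. camera_model takes no time and is no camera call.
- r.hand_in(): hands the job in; it is judged then, once.
The state is a dict: "clock": time; "joints": joint angles; "qvel": joint speeds; "tau": joint torques, N m; "tcp_pos": TCP position; "orientation": TCP orientation; "contact_force": force on the tool from outside, world axes, zero at the start; "moment": the same for the moment, N m; "grip_width": finger opening in m; "gripper_force": force on a finger pad.
Only numpy, scipy, OpenCV 4.12 (cv2) and the standard library are available. Lean on these libraries where they do the work, as an engineer would, in place of code of your own. Each camera call takes 0.05 s, during which the arm holds its last target. There are 200 camera calls.

### The job

The viewing is over: put the four pieces standing on the display blocks back into the open deposit box, one in the middle of each compartment, in reverse order: the piece at the robot's left end of the viewing tray goes in the compartment at the robot's right, next to the chrome clamp, and so on along the row to the piece at the right end, which goes in the left-most compartment. Set each piece down gently, the way up it stands now, and leave the loupe, the stamp and the key where they are.

Things in the scene. Friction and masses are not known exactly. Their poses are not given: they have to be found in the camera images.
- watch_center (a point): brass pocket watch with a white dial, lying dial up: round case 50 mm in diameter, 14 mm thick, 0.11 kg; crown and bow (a small ring) reach out to 45 mm from the centre along its +x, so take it with the fingers closing along its y. Point: centre of the case, half-way up (7 mm above its underside); z up.
- ringcase_center (a point): red lacquered ring case with a thin brass seam, closed: 52 x 52 mm, 40 mm high, 0.09 kg. Point: its centre, 20 mm above its underside; z up, x and y square to its sides.
- ingot_center (a point): silver ingot: bar 80 mm long (along its x), 40 mm wide (y), 16 mm thick, about 0.5 kg. Point: its centre, 8 mm above its underside; z up.
- tube_center (a point): coin tube, whitish and silver with a yellow cap, standing upright: 44 mm in diameter, 46 mm high, about 0.35 kg. Point: its centre, 23 mm above its underside; z up.
- block_watch: black acrylic display block, 56 x 56 mm, 40 mm high, fixed on the viewing tray; the pocket watch stands on it at the start. The four blocks look alike and stand in one row about 86 mm apart; which piece stands where differs every time. Origin: centre of its underside (its top is 40 mm higher).
- block_ringcase: black acrylic display block, 56 x 56 mm, 40 mm high, fixed on the viewing tray; the ring case stands on it at the start. The four blocks look alike and stand in one row about 86 mm apart; which piece stands where differs every time. Origin: centre of its underside (its top is 40 mm higher).
- block_ingot: black acrylic display block, 56 x 56 mm, 40 mm high, fixed on the viewing tray; the ingot stands on it at the start. The four blocks look alike and stand in one row about 86 mm apart; which piece stands where differs every time. Origin: centre of its underside (its top is 40 mm higher).
- block_tube: black acrylic display block, 56 x 56 mm, 40 mm high, fixed on the viewing tray; the coin tube stands on it at the start. The four blocks look alike and stand in one row about 86 mm apart; which piece stands where differs every time. Origin: centre of its underside (its top is 40 mm higher).
- tray: green leather viewing tray with a low wooden edge (10 mm high), 80 x 376 mm, fixed; the display blocks stand in a row on its 6 mm thick floor. Origin: centre of its underside; its y axis runs along the row and its +y end is the left end as the robot sees it (world +y is the robot's left).
- box: grey steel box, fixed, 150 mm wide (x), 550 long (y -350 to 200), 75 high. At -y (right) its lid is folded back, 87 mm high, under a chrome clamp 106 high. Origin: underside, below the middle of the open part. Blue insert: four compartments 142 (x) by 94 mm (y), ribs between 4 thick, 10 high; middles at x = 0, y = -147 (by the clamp), -49, 49, 147 mm; floor 60 mm above origin, 15 below the rim.
- loupe: black horn-handled magnifying loupe lying on the desk to the left of the tray, 155 mm long (handle to its -x), 12 mm high. To be left alone.
- stamp: wooden rubber stamp standing on the desk to the right of the tray, 60 x 34 mm, 62 mm high. To be left alone.
- key: brass box key with a round blue tag lying on the desk beyond the box's front (+y) end, 90 mm long, 4 mm high. To be left alone.
Mind the look-alikes: they are no part of the job. What is shaped like the part that bears ringcase_center but pink or turquoise is not meant.

How it is judged:
By the outcome, as a careful person would: the job done as asked, in the order asked, and still so for the second after the job is handed in, with the robot touching nothing.
It also fails if it takes over 96 s, if anything falls off the work surface, if the arm or the gripper's body presses on something with over 40 N, if the wrist force passes 120 N, or if a joint passes its speed limit or range.

## Working session

There is one attempt and no reset: what is moved stays moved. The work goes in short steps, Python scripts to look and compute and a shell command to move; the robot and the scene stay as the last step left them, time stands still between calls to the robot, and variables do not carry over. Pictures are saved under pics/ and viewed, at most 14 in all, crops included, and the job is handed in when it is done.

```bash
mkdir -p pics; ls; python3 - <<'E'
from bench import monitor, optics, r
import cv2, numpy as np
o=monitor.get_obs(); print(o)
for n in ("scene","top"):
    p,d=optics.grab_frame(n); cv2.imwrite(f"pics/{n}0.png",p[:,:,::-1]); np.save(f"{n}_d.npy",d); np.save(f"{n}_p.npy",p)
    print(n,optics.camera_model(n))
print(optics.camera_model("wrist"))
E
```

```text
pics
{'clock': 0.0, 'joints': array([-1.35411325,  0.47778971,  0.02235263,  1.55647984, -0.0115115 ,
        1.1093013 , -0.0830953 ]), 'qvel': array([ 0.00075761, -0.00029395, -0.00043898, -0.0001048 ,  0.00031284,
        0.00039462,  0.00344263]), 'tau': array([ 7.06055494e-05, -5.96455586e+01,  1.60799190e+00, -2.81196374e+01,
        1.24864373e-02,  9.17502330e-03,  1.48309891e-05]), 'tcp_pos': array([0.21522071, 0.63912813, 0.23032095]), 'orientation': array([-5.07886972e-01, -3.10009668e+00,  2.89385231e-03]), 'contact_force': array([-0.16799182,  0.9816934 ,  0.16681015]), 'moment': array([ 0.02055939,  0.00863443, -0.007601  ]), 'gripper_force': 0.0, 'grip_width': 0.08541387887786352}
scene {'vertical_fov': 53.9829253899553, 'cx': 254.9601873823984, 'cy': 187.92759475305954, 'D': array([-0.03799951,  0.        ,  0.        ,  0.        ,  0.        ]), 'R': array([[-0.69129722,  0.72255241, -0.00511636],
       [ 0.39139029,  0.36848922, -0.84322556],
       [-0.60738933, -0.58492197, -0.53753556]]), 't': array([ 0.32904795, -0.14621714,  1.24423733])}
top {'vertical_fov':
[... 167 characters left out ...]
02367875, -0.99965295, -0.01154522],
       [-0.99623903,  0.02455756, -0.08309461],
       [ 0.08334929,  0.00953422, -0.99647478]]), 't': array([0.05184135, 0.47978783, 1.24028739])}
{'vertical_fov': 66.75656933329344, 'cx': 253.79111629606004, 'cy': 191.06236978237467, 'D': array([0.01261171, 0.        , 0.        , 0.        , 0.        ]), 'hand_eye': array([[ 4.85139378e-04, -9.52720658e-01, -3.03847187e-01,
         7.80117320e-02],
       [ 9.99999805e-01,  3.42829274e-04,  5.21705513e-04,
        -1.96395617e-04],
       [-3.92871908e-04, -3.03847381e-01,  9.52720638e-01,
        -1.41769930e-01],
       [ 0.00000000e+00,  0.00000000e+00,  0.00000000e+00,
         1.00000000e+00]])}
```

View pics/top0.png

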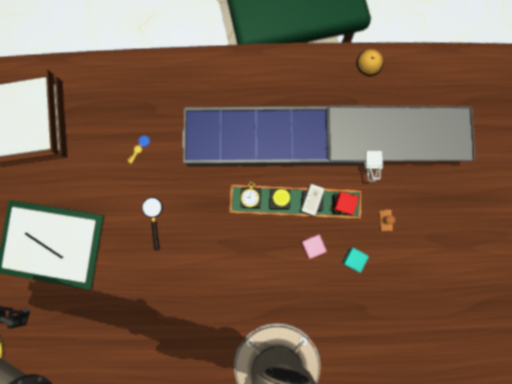

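View pics/scene0.png

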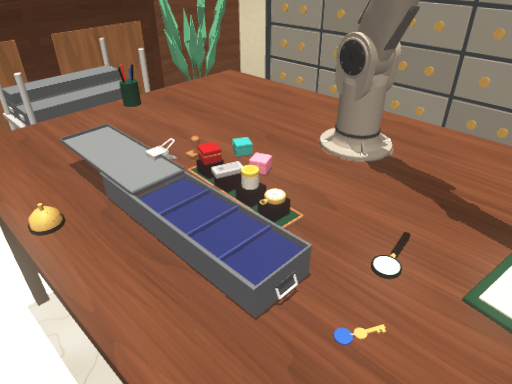

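The pieces in the top view, left to right, are the watch (250,198, bow towards +x), tube (281,198), ingot (313,200) and red ring case (346,203).

The only look-alikes are the pink case (315,246) and the turquoise case (356,260), both lying on the desk. The red one on the block is the right one. The insert spans columns 186–328 of row 134, and the clamp is at (374,160).

```bash
cat > h.py <<'E'
import numpy as np, cv2
from scipy.spatial.transform import Rotation as Ro
from bench import monitor, optics
def K(m):
    f=192/np.tan(np.radians(m["vertical_fov"])/2); return np.array([[f,0,m["cx"]],[0,f,m["cy"]],[0,0,1]])
def cast(m,px,z,obs=None):
    px=np.asarray(px,float).reshape(-1,1,2)
    u=cv2.undistortPoints(px,K(m),m["D"]).reshape(-1,2); d=np.c_[u,np.ones(len(u))]
    if "R" in m: Rw=m["R"].T; c=-Rw@m["t"]
    else:
        Rt=Ro.from_rotvec(obs["orientation"]).as_matrix(); H=m["hand_eye"]
        Rw=Rt@H[:3,:3]; c=Rt@H[:3,3]+obs["tcp_pos"]
    d=d@Rw.T; return c+d*((z-c[2])/d[:,2])[:,None]
def blob(mask,lo=30):
    cs,_=cv2.findContours(mask.astype(np.uint8),cv2.RETR_EXTERNAL,cv2.CHAIN_APPROX_NONE)
    return sorted([c for c in cs if cv2.contourArea(c)>lo],key=cv2.contourArea,reverse=True)
def rect(P):
    r=cv2.minAreaRect((P[:,:2]*1000).astype(np.float32)); return np.round(r[0],1),np.round(r[1],1),round(r[2],1)
def go(x,y,z,psi=None):
    """tool-axis shift (cm) and yaw turn for target; psi = world angle (deg) of tool y axis"""
    o=monitor.get_obs(); R=Ro.from_rotvec(o["orientation"]).as_matrix()
    s=R.T@(np.array([x,y,z])-o["tcp_pos"])*100
    cur=np.degrees(np.arctan2(R[1,1],R[0,1]))
    print("shift",s.round(2),"len",np.linalg.norm(s).round(1),"yaw",cur.round(1),"tilt",R[:2,2].round(4), end=" ")
    if psi is not None:
        dd=(psi-cur+90)%180-90; print("turn z",round(-np.radians(dd),3),"j7",o["joints"][6].round(2))
    else: print()
E
python3 - <<'E'
from h import *
m=optics.camera_model("top"); p=np.load("top_p.npy"); d=np.load("top_d.npy"); hsv=cv2.cvtColor(p,cv2.COLOR_RGB2HSV)
H,S,V=[hsv[...,i].astype(int) for i in range(3)]
roi=np.zeros(H.shape,bool); roi[183:220,228:364]=1
def show(n,mask,z):
    for c in blob(mask)[:2]: print(n,c.mean(axis=(0,1)).round(1),rect(cast(m,c,z)))
show("red",roi&((H<6)|(H>174))&(S>190)&(V>120),.086)
show("yellow",roi&(H>24)&(H<34)&(S>150)&(V>140),.092)
w=roi&(S<70)&(V>140); show("white",w,.06)
show("tray",roi&((S>60)),.01)
show("blue",(H>108)&(H<128)&(S>90)&(np.arange(384)[:,None]>100)&(np.arange(384)[:,None]<170)&(np.arange(512)[None]>175),.066)
grey=(np.arange(384)[:,None]>95)&(np.arange(384)[:,None]<175)&(np.arange(512)[None]>175)&(np.arange(512)[None]<480)&~((H<20)&(S>90))
show("box",grey,.078)
c=p[90:230,170:410]; cv2.imwrite("pics/crop.png",cv2.resize(c,(792,462),interpolation=cv2.INTER_CUBIC)[:,:,::-1])
E
```

```text
red [346. 203.] (array([ 454.8, -194.3]), array([51. , 51.5]), 70.1)
yellow [281.  196.8] (array([476.2, -19.4]), array([42.9, 40.3]), 88.6)
white [312.7 199.2] (array([ 469.5, -107.5]), array([42.6, 82.3]), 68.8)
white [249.5 197.5] (array([478. ,  65.5]), array([42. , 40.7]), 62.3)
tray [295.5 201. ] (array([469.2, -64.5]), array([388.9, 103.7]), 88.6)
blue [258.4 136.8] (array([653.5,  44.7]), array([386.6, 133.5]), 88.5)
box [328.4 135.7] (array([ 632. , -157.9]), array([813.6, 193.6]), 88.8)
```

View pics/crop.png

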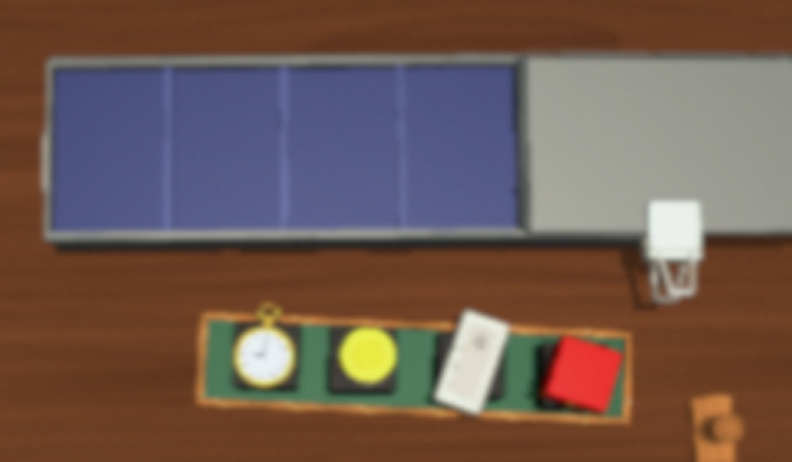

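The crop confirms the choice: the red case sits on the right-hand block, and its sides and the ingot's are both turned about 20°. The watch's bow points up in the picture (+x). The ribs are at crop columns 168, 285 and 402, and the outer rim runs from row 58 to row 240, with its left end at column 46.

```bash
python3 - <<'E'
from h import *
m=optics.camera_model("top")
f=lambda l:np.array([[170+(u+.5)/3.3-.5,90+(v+.5)/3.3-.5] for u,v in l])
print("rib mid",cast(m,f([(168,150),(285,150),(402,150)]),.07).round(4)[:,:2].tolist())
print("rim",cast(m,f([(46.5,58),(46.5,240),(285,57),(285,237)]),.075).round(4)[:,:2].tolist())
print("watch c,bow",cast(m,f([(265,355),(269,311)]),.056).round(4)[:,:2].tolist())
a=np.radians(-1.4); u=np.array([-np.sin(a),np.cos(a)])
go(.462,.066,.25,88)
E
```

```text
rib mid [[0.6529, 0.1423], [0.6502, 0.044], [0.6477, -0.0541]]
rim [[0.7342, 0.2438], [0.5784, 0.2445], [0.7289, 0.0421], [0.5755, 0.0456]]
watch c,bow [[0.4793, 0.0649], [0.5162, 0.0608]]
shift [-41.68 -46.45  -1.88] len 62.4 yaw 71.4 tilt [-0.0004 -0.0016] turn z -0.29 j7 -0.08
```

```bash
python3 -m crank '[[[-3,-3.3,-0.1],[0,0,0]],[[-3,-3.3,-0.1],[0,0,0]],[[-3,-3.3,-0.1],[0,0,0]],[[-3,-3.3,-0.1],[0,0,0]],[[-3,-3.3,-0.1],[0,0,0]]]' 6.4 40
python3 -m crank '[[[-3,-3.3,-0.1],[0,0,0]],[[-3,-3.3,-0.1],[0,0,0]],[[-3,-3.3,-0.1],[0,0,0]],[[-3,-3.3,-0.1],[0,0,0]],[[-3,-3.3,-0.1],[0,0,0]]]'
python3 -m crank '[[[-3,-3.3,-0.1],[0,0,0]],[[-3,-3.3,-0.1],[0,0,0]],[[-3,-3.3,-0.1],[0,0,0]],[[-2.6,-3.3,-0.1],[0,0,0]],[[0,0,0],[0,0,0]]]'
python3 -m crank '[[[0,0,0],[0,0,-0.145]],[[0,0,0],[0,0,-0.145]],[[0,0,0],[0,0,0]],[[0,0,0],[0,0,0]]]'
python3 - <<'E'
from h import *
o=monitor.get_obs(); p,d=optics.grab_frame("wrist"); cv2.imwrite("pics/w1.png",p[:,:,::-1]); print(o["tcp_pos"],o["joints"].round(2)); np.savez("w1",p=p,o=o["orientation"],t=o["tcp_pos"])
E
```

```text
clock: 0.6
tcp_pos: [0.3053, 0.4334, 0.236]
orientation: [-0.508, -3.1, 0.001]
contact_force: [0.7, 0.7, 1.1]
grip_width: 0.0638
gripper_force: 0.0
clock: 1.1
tcp_pos: [0.3946, 0.2293, 0.2412]
orientation: [-0.508, -3.1, -0.0]
contact_force: [1.9, -0.3, -0.0]
grip_width: 0.0641
gripper_force: 0.0
clock: 1.6
tcp_pos: [0.4634, 0.0632, 0.2454]
orientation: [0.522, 3.097, -0.002]
contact_force: [0.1, 0.1, 0.8]
grip_width: 0.0639
gripper_force: 0.0
clock: 2.0
tcp_pos: [0.4619, 0.0695, 0.2451]
orientation: [-0.06, -3.141, 0.0]
contact_force: [-0.1, -0.1, 0.9]
grip_width: 0.064
gripper_force: 0.0
[0.4619     0.06946284 0.24509762] [-0.61  0.11  0.35  2.04 -0.05  1.    1.3 ]
```

View pics/w1.png

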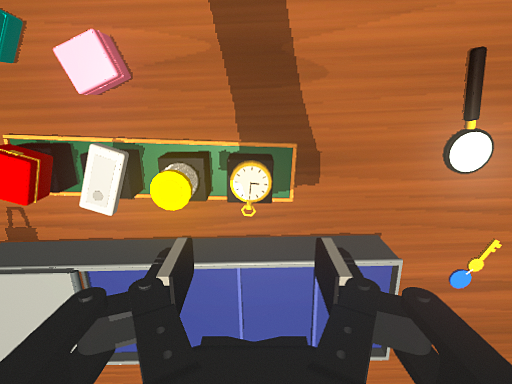

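The wrist view, with image down as world +x and right as +y, shows:
- watch at (250,183), bow at (249,210)
- tube cap at (171,190)
- ingot at (103,180)
- red case at (25,175), partly cut off
- pink look-alike at (92,62)

Next I'll compute positions from it.

```bash
python3 - <<'E'
from h import *
q=np.load("w1.npz"); p=q["p"]; o=dict(orientation=q["o"],tcp_pos=q["t"]); m=optics.camera_model("wrist")
hsv=cv2.cvtColor(p,cv2.COLOR_RGB2HSV); H,S,V=[hsv[...,i].astype(int) for i in range(3)]
roi=np.zeros(H.shape,bool); roi[140:218,75:290]=1
def show(n,mask,z):
    c=blob(mask)[0]; P=cast(m,c,z,o); print(n,c.mean(axis=(0,1)).round(1),rect(P))
show("tube",roi&(H>24)&(H<34)&(S>200)&(V>180),.092)
show("ingot",roi&(S<45)&(V>150)&(np.arange(512)<140),.062)
w=roi&(H<32)&(H>8)&(V>120)&(S>90)&(np.arange(512)>222)&(np.arange(512)<275)
w[198:]=0; w[:,:228]=0
dial=roi&(S<60)&(V>170)&(np.arange(512)>222); show("dial",dial,.060)
cv=cast(m,[(250,183),(249,211)],.056,o); print(cv[:,:2].round(4).tolist())
print("rib",cast(m,[(316,290),(240,300)],.07,o)[:,:2].round(4).tolist(), "rim front corner",cast(m,[(400,261)],.075,o)[:,:2].round(4).tolist())
E
```

```text
tube [169.8 190.3] (array([474.1, -20.1]), array([42.9, 42.6]), 39.6)
ingot [101.1 179.2] (array([ 468.1, -107. ]), array([39.2, 79. ]), 69.2)
dial [250.8 182.7] (array([478.1,  64.8]), array([38.8, 39.8]), 43.1)
[[0.4791, 0.0643], [0.5145, 0.0616]]
rib [[0.6203, 0.143], [0.6319, 0.0452]] rim front corner [[0.5788, 0.2423]]
```

```bash
python3 - <<'E'
from h import *
go(.478,.065,.048,85)
E
```

```text
shift [-1.62 -0.38 19.72] len 19.8 yaw 87.8 tilt [-0.0003  0.    ] turn z 0.049 j7 1.3
```

```bash
python3 -m crank '[[[-1.6,-0.4,3.3],[0,0,0]],[[0,0,4],[0,0,0.05]],[[0,0,4],[0,0,0]],[[0,0,2],[0,0,0]],[[0,0,0],[0,0,0]]]' 6.4 30
python3 -m crank '[[[0,0,0],[0,0,0]],[[0,0,0],[0,0,0]]]'
python3 - <<'E'
from h import *
go(.478,.065,.048,85)
E
```

```text
clock: 2.55
tcp_pos: [0.4758, 0.0643, 0.1097]
orientation: [-0.136, -3.133, 0.004]
contact_force: [-0.5, 1.1, 0.1]
grip_width: 0.0638
gripper_force: 0.0
clock: 2.75
tcp_pos: [0.4792, 0.0649, 0.1137]
orientation: [0.134, 3.136, 0.002]
contact_force: [-0.2, -0.1, 0.6]
grip_width: 0.0643
gripper_force: 0.0
shift [ 0.13 -0.01  6.57] len 6.6 yaw 85.1 tilt [0.0024 0.0009] turn z 0.002 j7 1.39
```

```bash
python3 -m crank '[[[0.1,0,2.6],[0,0,0]],[[0,0,2],[0,0,0]],[[0,0,1.2],[0,0,0]],[[0,0,0.7],[0,0,0]],[[0,0,0],[0,0,0]]]'
python3 -m crank '[[[0,0,0],[0,0,0]],[[0,0,0],[0,0,0]]]'
python3 - <<'E'
from h import *
go(.478,.065,.048,85)
o=monitor.get_obs(); p,d=optics.grab_frame("wrist"); cv2.imwrite("pics/w2.png",p[:,:,::-1])
E
```

```text
clock: 3.25
tcp_pos: [0.4772, 0.0647, 0.0473]
orientation: [-0.133, -3.139, -0.0]
contact_force: [-0.2, -0.4, -0.1]
grip_width: 0.064
gripper_force: 0.0
clock: 3.45
tcp_pos: [0.4778, 0.0648, 0.0481]
orientation: [0.133, 3.137, 0.001]
contact_force: [0.1, -0.7, -0.2]
grip_width: 0.0642
gripper_force: 0.0
shift [-0.02  0.02  0.01] len 0.0 yaw 85.1 tilt [0.0015 0.0005] turn z 0.002 j7 1.45
```

View pics/w2.png

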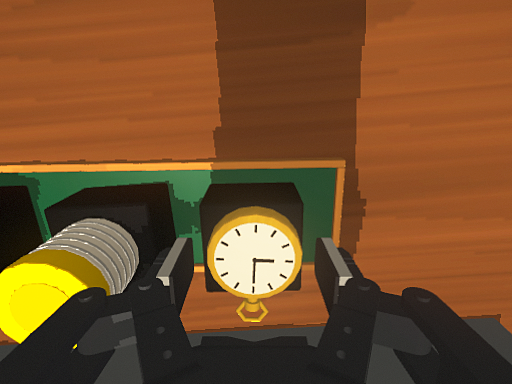

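The watch (257,253) lies centred between the pads, at columns 175 and 335. I'll close on it.

```bash
python3 -m crank '[[[0,0,0],[0,0,0]],[[0,0,0],[0,0,0]],[[0,0,0],[0,0,0]],[[0,0,0],[0,0,0]],[[0,0,0],[0,0,0]]]' 4.4 30
python3 -m crank '[[[0,0,0],[0,0,0]],[[0,0,-0.5],[0,0,0]],[[0,0,-1.5],[0,0,0]],[[0,0,-2],[0,0,0]],[[0,0,0],[0,0,0]]]'
python3 - <<'E'
from h import *
go(.6485,-.103,.16,50)
E
```

```text
clock: 4.0
tcp_pos: [0.4774, 0.0648, 0.048]
orientation: [0.133, 3.138, 0.001]
contact_force: [-3.0, -0.3, 6.8]
grip_width: 0.0483
gripper_force: 29.8
clock: 4.5
tcp_pos: [0.4786, 0.0649, 0.0893]
orientation: [0.133, 3.135, 0.002]
contact_force: [0.4, 0.8, -1.1]
grip_width: 0.0485
gripper_force: 31.3
shift [-18.38 -15.27  -7.02] len 24.9 yaw 85.1 tilt [0.0038 0.0012] turn z 0.613 j7 1.41
```

```bash
python3 -m crank '[[[0,0,-3.5],[0,0,0]],[[-0.4,-0.3,-3.5],[0,0,0]],[[-2,-1.6,0],[0,0,0]],[[-3.2,-2.7,0],[0,0,0]],[[-3.2,-2.7,0],[0,0,0]]]'
python3 -m crank '[[[-3.2,-2.7,0],[0,0,0]],[[-3.2,-2.7,0],[0,0,0]],[[-2,-1.6,0],[0,0,0]],[[-1.2,-1,0],[0,0,0]],[[0,0,0],[0,0,0]]]'
python3 -m crank '[[[0,0,0],[0,0,0.14]],[[0,0,0],[0,0,0.14]],[[0,0,0],[0,0,0.14]],[[0,0,0],[0,0,0.14]],[[0,0,0],[0,0,0.05]]]'
python3 -m crank '[[[0,0,0],[0,0,0]],[[0,0,0],[0,0,0]],[[0,0,0],[0,0,0]]]'
python3 - <<'E'
from h import *
go(.6485,-.103,.063,50)
o=monitor.get_obs(); p,d=optics.grab_frame("wrist"); cv2.imwrite("pics/w3.png",p[:,:,::-1])
E
```

```text
clock: 5.0
tcp_pos: [0.5592, -0.0156, 0.1571]
orientation: [0.13, 3.139, 0.001]
contact_force: [0.6, 0.8, -0.8]
grip_width: 0.0487
gripper_force: 31.8
clock: 5.5
tcp_pos: [0.648, -0.1058, 0.1562]
orientation: [-0.137, -3.138, 0.002]
contact_force: [-0.3, 0.2, -0.9]
grip_width: 0.0485
gripper_force: 31.8
clock: 6.0
tcp_pos: [0.6465, -0.1019, 0.1564]
orientation: [-1.074, -2.95, -0.0]
contact_force: [0.2, 0.2, -1.3]
grip_width: 0.0487
gripper_force: 31.8
clock: 6.3
tcp_pos: [0.6471, -0.103, 0.1571]
orientation: [-1.067, -2.954, -0.0]
contact_force: [0.1, 0.0, -1.2]
grip_width: 0.0482
gripper_force: 31.8
shift [-0.11  0.08  9.41] len 9.4 yaw 50.3 tilt [-0.0004  0.0004] turn z 0.005 j7 1.23
```

View pics/w3.png

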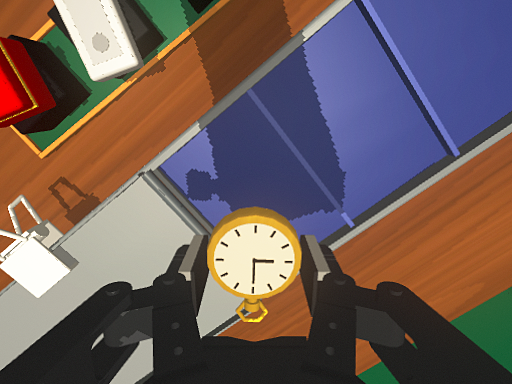

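The watch is held square at (254,258) above the clamp-side compartment. The rib runs from (255,95) to (350,220) and the lid edge is near (180,205).

```bash
python3 - <<'E'
from h import *
o=monitor.get_obs(); m=optics.camera_model("wrist")
print(cast(m,[(255,95),(350,220)],.07,o)[:,:2].round(4).tolist(),cast(m,[(163,170),(208,236)],.062,o)[:,:2].round(4).tolist())
E
python3 -m crank '[[[-0.1,0.1,2],[0,0,0]],[[0,0,3],[0,0,0]],[[0,0,2.2],[0,0,0]],[[0,0,1.2],[0,0,0]],[[0,0,0.4],[0,0,0]]]'
python3 -m crank '[[[0,0,0],[0,0,0]],[[0,0,0],[0,0,0]],[[0,0,0],[0,0,0]]]'
python3 - <<'E'
from h import *
go(.6485,-.103,.062,50)
E
```

```text
[[0.5861, -0.0513], [0.7154, -0.0536]] [[0.5827, -0.1481], [0.6515, -0.1603]]
clock: 6.85
tcp_pos: [0.6481, -0.1032, 0.0681]
orientation: [-1.069, -2.952, 0.001]
contact_force: [0.1, -1.0, -0.7]
grip_width: 0.0482
gripper_force: 31.8
clock: 7.15
tcp_pos: [0.6497, -0.1034, 0.0705]
orientation: [1.069, 2.952, 0.001]
contact_force: [0.3, -0.0, 0.3]
grip_width: 0.0484
gripper_force: 31.8
shift [ 0.12 -0.04  0.85] len 0.9 yaw 50.2 tilt [ 0.0021 -0.0001] turn z 0.003 j7 1.28
```

```bash
python3 -m crank '[[[0.1,0,0.4],[0,0,0]],[[0,0,0.25],[0,0,0]],[[0,0,0.1],[0,0,0]],[[0,0,0],[0,0,0]],[[0,0,0],[0,0,0]]]'
python3 -m crank '[[[0,0,0.1],[0,0,0]],[[0,0,0],[0,0,0]],[[0,0,0],[0,0,0]]]'
```

```text
clock: 7.65
tcp_pos: [0.648, -0.1023, 0.0621]
orientation: [-1.069, -2.954, -0.001]
contact_force: [-2.9, 0.6, 5.5]
grip_width: 0.0484
gripper_force: 32.2
clock: 7.95
tcp_pos: [0.648, -0.1024, 0.0621]
orientation: [-1.069, -2.954, -0.002]
contact_force: [-5.9, 2.5, 12.3]
grip_width: 0.0482
gripper_force: 32.9
```

```bash
python3 -m crank '[[[0,0,-0.1],[0,0,0]],[[0,0,0],[0,0,0]]]' 
python3 -m crank '[[[0,0,0],[0,0,0]],[[0,0,0],[0,0,0]],[[0,0,0],[0,0,0]]]' 6.2
python3 -m crank '[[[0,0,-1],[0,0,0]],[[0,0,-3],[0,0,0]],[[0,0,-4],[0,0,0]],[[0,0,-2],[0,0,0]],[[0,0,0],[0,0,0]]]'
python3 - <<'E'
from h import *
go(.475,-.020,.17,1)
E
```

```text
clock: 8.15
tcp_pos: [0.6483, -0.1026, 0.0622]
orientation: [1.069, 2.954, 0.0]
contact_force: [-1.1, 0.7, 5.2]
grip_width: 0.0485
gripper_force: 32.3
clock: 8.45
tcp_pos: [0.648, -0.1027, 0.0615]
orientation: [-1.07, -2.954, 0.0]
contact_force: [0.5, -0.4, -0.4]
grip_width: 0.0623
gripper_force: 0.0
clock: 8.95
tcp_pos: [0.6504, -0.1035, 0.1662]
orientation: [1.068, 2.947, 0.003]
contact_force: [0.2, -0.2, 0.1]
grip_width: 0.062
gripper_force: 0.0
shift [18.82 -4.82 -0.51] len 19.4 yaw 50.2 tilt [ 0.007  -0.0005] turn z 0.858 j7 1.23
```

```bash
python3 -m crank '[[[1.8,-0.5,0],[0,0,0]],[[3.8,-1,0],[0,0,0]],[[3.8,-1,0],[0,0,0]],[[3.8,-1,0],[0,0,0]],[[3.4,-0.8,0],[0,0,0]]]' 6.4 60
python3 -m crank '[[[2.2,-0.5,0],[0,0,0]],[[0,0,0],[0,0,0]],[[0,0,0],[0,0,0]],[[0,0,0],[0,0,0]]]'
python3 - <<'E'
from h import *
o=monitor.get_obs(); m=optics.camera_model("wrist"); p,d=optics.grab_frame("wrist"); cv2.imwrite("pics/w4.png",p[:,:,::-1])
hsv=cv2.cvtColor(p,cv2.COLOR_RGB2HSV); H,S,V=[hsv[...,i].astype(int) for i in range(3)]
for c in blob((H>24)&(H<34)&(S>200)&(V>180))[:2]: print(c.mean(axis=(0,1)),rect(cast(m,c,.092,o)))
go(.475,-.020,.055)
E
```

```text
clock: 9.45
tcp_pos: [0.4906, -0.0288, 0.1611]
orientation: [-1.069, -2.952, 0.001]
contact_force: [-0.2, 0.2, 0.1]
grip_width: 0.0639
gripper_force: 0.0
clock: 9.85
tcp_pos: [0.474, -0.0196, 0.1619]
orientation: [1.07, 2.953, -0.0]
contact_force: [0.6, -0.3, -0.3]
grip_width: 0.0639
gripper_force: 0.0
[253.58278146 203.7218543 ] (array([474.1, -20.3]), array([42.2, 42.5]), 60.7)
shift [-0.09  0.04 10.69] len 10.7 yaw 50.1 tilt [ 0.0008 -0.0006]
```

View pics/w4.png

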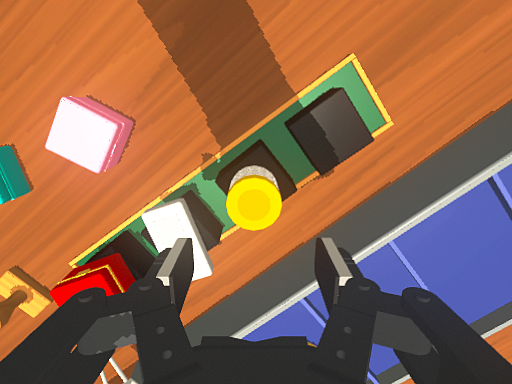

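The tube cap (253,203) measures (0.474,-0.020), and the jaws clear the ingot by about 15 mm. I'll descend and grip.

```bash
python3 -m crank '[[[0,0,2],[0,0,0]],[[0,0,3],[0,0,0]],[[0,0,3],[0,0,0]],[[0,0,1.8],[0,0,0]],[[0,0,0.9],[0,0,0]]]'
python3 -m crank '[[[0,0,0],[0,0,0]],[[0,0,0],[0,0,0]]]'
python3 -m crank '[[[0,0,0],[0,0,0]],[[0,0,0],[0,0,0]],[[0,0,0],[0,0,0]],[[0,0,0],[0,0,0]],[[0,0,0],[0,0,0]]]' 4.0 60
python3 -m crank '[[[0,0,-0.5],[0,0,0]],[[0,0,-2],[0,0,0]],[[0,0,-4],[0,0,0]],[[0,0,-4],[0,0,0]],[[0,0,0],[0,0,0]]]'
python3 - <<'E'
from h import *
go(.651,-.004,.16)
E
```

```text
clock: 10.4
tcp_pos: [0.4726, -0.0199, 0.053]
orientation: [-1.07, -2.952, 0.003]
contact_force: [0.2, -0.3, 0.1]
grip_width: 0.0643
gripper_force: 0.0
clock: 10.6
tcp_pos: [0.4737, -0.0195, 0.0553]
orientation: [1.07, 2.953, 0.0]
contact_force: [-0.7, -0.1, 0.2]
grip_width: 0.064
gripper_force: 0.0
clock: 11.1
tcp_pos: [0.4737, -0.0192, 0.056]
orientation: [1.069, 2.952, 0.002]
contact_force: [-1.2, -0.1, 5.8]
grip_width: 0.0428
gripper_force: 60.3
clock: 11.6
tcp_pos: [0.4761, -0.0192, 0.1644]
orientation: [1.068, 2.947, 0.008]
contact_force: [1.2, -0.3, -2.2]
grip_width: 0.0424
gripper_force: 61.7
shift [-12.45  12.37   0.6 ] len 17.6 yaw 50.2 tilt [0.0088 0.0023]
```

```bash
python3 -m crank '[[[-1.2,1.2,0],[0,0,0]],[[-2.8,2.8,0],[0,0,0]],[[-2.8,2.8,0],[0,0,0]],[[-2.8,2.8,0],[0,0,0]],[[-1.7,1.7,0],[0,0,0]]]'
python3 -m crank '[[[-1.1,1.1,0],[0,0,0]],[[0,0,0],[0,0,0]],[[0,0,0],[0,0,0]],[[0,0,0],[0,0,0]],[[0,0,0],[0,0,0]]]'
python3 - <<'E'
from h import *
o=monitor.get_obs(); go(.651,-.004,.0695)
p,d=optics.grab_frame("wrist"); cv2.imwrite("pics/w5.png",p[:,:,::-1])
E
```

```text
clock: 12.1
tcp_pos: [0.6342, -0.0037, 0.1588]
orientation: [1.068, 2.955, 0.0]
contact_force: [-0.3, -0.4, -1.4]
grip_width: 0.0428
gripper_force: 61.8
clock: 12.6
tcp_pos: [0.6466, -0.0034, 0.1597]
orientation: [-1.07, -2.953, -0.0]
contact_force: [-0.3, 0.1, -2.1]
grip_width: 0.043
gripper_force: 61.8
shift [-0.39  0.24  9.02] len 9.0 yaw 50.2 tilt [-0.0007  0.0004]
```

View pics/w5.png

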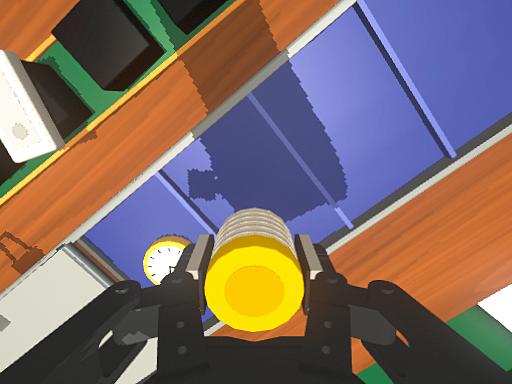

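The tube is held upright at (255,270). The watch lies in its own compartment at (167,262), and the ribs ahead and behind run from (255,95) and (160,175).

```bash
python3 -m crank '[[[-0.4,0.2,2],[0,0,0]],[[0,0,3],[0,0,0]],[[0,0,2],[0,0,0]],[[0,0,1],[0,0,0]],[[0,0,0.4],[0,0,0]]]'
python3 -m crank '[[[0,0,0],[0,0,0]],[[0,0,0],[0,0,0]],[[0,0,0],[0,0,0]]]'
python3 - <<'E'
from h import *
go(.651,-.004,.0695)
E
```

```text
clock: 13.15
tcp_pos: [0.6513, -0.0042, 0.0751]
orientation: [-1.069, -2.953, 0.001]
contact_force: [-0.8, 0.5, -3.7]
grip_width: 0.0428
gripper_force: 61.8
clock: 13.45
tcp_pos: [0.6527, -0.0043, 0.077]
orientation: [1.069, 2.952, 0.001]
contact_force: [-0.0, 0.2, -2.7]
grip_width: 0.0429
gripper_force: 61.8
shift [ 0.16 -0.09  0.75] len 0.8 yaw 50.2 tilt [0.002  0.0002]
```

```bash
python3 -m crank '[[[0.1,0,0.3],[0,0,0]],[[0,0,0.2],[0,0,0]],[[0,0,0.1],[0,0,0]],[[0,0,0],[0,0,0]],[[0,0,0],[0,0,0]]]'
python3 -m crank '[[[0,0,0.1],[0,0,0]],[[0,0,0],[0,0,0]],[[0,0,0],[0,0,0]]]'
```

```text
clock: 13.95
tcp_pos: [0.651, -0.0035, 0.0701]
orientation: [-1.069, -2.954, -0.001]
contact_force: [-2.7, 0.9, 3.4]
grip_width: 0.0423
gripper_force: 62.3
clock: 14.25
tcp_pos: [0.6511, -0.0034, 0.07]
orientation: [-1.069, -2.953, -0.001]
contact_force: [-5.9, 1.6, 11.7]
grip_width: 0.0427
gripper_force: 63.2
```

```bash
python3 -m crank '[[[0,0,-0.1],[0,0,0]],[[0,0,0],[0,0,0]]]' 
python3 -m crank '[[[0,0,0],[0,0,0]],[[0,0,0],[0,0,0]],[[0,0,0],[0,0,0]]]' 5.7
python3 -m crank '[[[0,0,-1],[0,0,0]],[[0,0,-3],[0,0,0]],[[0,0,-4],[0,0,0]],[[0,0,-2.5],[0,0,0]],[[0,0,0],[0,0,0]]]'
python3 - <<'E'
from h import *
go(.469,-.107,.16,69)
E
```

```text
clock: 14.45
tcp_pos: [0.6514, -0.0037, 0.0701]
orientation: [1.069, 2.953, 0.0]
contact_force: [-2.5, 0.7, 3.9]
grip_width: 0.0428
gripper_force: 62.2
clock: 14.75
tcp_pos: [0.6513, -0.0038, 0.0697]
orientation: [1.07, 2.954, -0.0]
contact_force: [0.4, 0.6, -0.2]
grip_width: 0.057
gripper_force: 0.0
clock: 15.25
tcp_pos: [0.654, -0.0042, 0.1799]
orientation: [1.068, 2.947, 0.005]
contact_force: [0.6, 0.5, 0.7]
grip_width: 0.057
gripper_force: 0.0
shift [  7.63 -19.75   1.83] len 21.3 yaw 50.2 tilt [0.008  0.0006] turn z -0.329 j7 1.08
```

```bash
python3 -m crank '[[[0.8,-2,0.3],[0,0,0]],[[1.5,-4,0.4],[0,0,0]],[[1.5,-4,0.4],[0,0,0]],[[1.5,-4,0.4],[0,0,0]],[[1.4,-3.5,0.3],[0,0,0]]]' 5.2 80
python3 -m crank '[[[0.9,-2.2,0],[0,0,0]],[[0,0,0],[0,0,-0.14]],[[0,0,0],[0,0,-0.14]],[[0,0,0],[0,0,-0.05]],[[0,0,0],[0,0,0]]]'
python3 -m crank '[[[0,0,0],[0,0,0]],[[0,0,0],[0,0,0]]]'
python3 - <<'E'
from h import *
o=monitor.get_obs(); m=optics.camera_model("wrist"); go(.469,-.107,.0475,69)
p,d=optics.grab_frame("wrist"); cv2.imwrite("pics/w6.png",p[:,:,::-1])
hsv=cv2.cvtColor(p,cv2.COLOR_RGB2HSV); H,S,V=[hsv[...,i].astype(int) for i in range(3)]
for c in blob((S<45)&(V>150)&(np.abs(np.arange(512)-255)<58)&(np.arange(384)[:,None]<260))[:2]: print(c.mean(axis=(0,1)),rect(cast(m,c,.062,o)))
for c in blob(((H<6)|(H>174))&(S>190)&(V>120),300)[:2]: print(c.mean(axis=(0,1)),rect(cast(m,c,.086,o)))
E
```

```text
clock: 15.75
tcp_pos: [0.4853, -0.0962, 0.1564]
orientation: [-1.07, -2.953, 0.0]
contact_force: [0.5, -0.1, -0.3]
grip_width: 0.0515
gripper_force: 0.0
clock: 16.25
tcp_pos: [0.4664, -0.1064, 0.1568]
orientation: [-0.57, -3.089, -0.0]
contact_force: [-0.2, -0.2, -0.6]
grip_width: 0.0519
gripper_force: 0.0
clock: 16.45
tcp_pos: [0.4665, -0.1063, 0.1567]
orientation: [-0.572, -3.089, 0.0]
contact_force: [1.0, 0.0, -0.7]
grip_width: 0.0522
gripper_force: 0.0
shift [-0.26  0.03 10.92] len 10.9 yaw 69.0 tilt [-0.0003 -0.0001] turn z 0.0 j7 1.51
[252.26953125 193.34765625] (array([ 467.8, -108.2]), array([38.5, 77.5]), 69.0)
[207.72159091  47.29545455] (array([351.9, -92.7]), array([25.7, 53.7]), 65.6)
[143.9875     224.89166667] (array([ 453.8, -194.5]), array([53.3, 53.5]), 70.8)
[164.18695652 201.47826087] (array([ 440.4, -170. ]), array([62.1, 35.7]), 27.8)
```

View pics/w6.png

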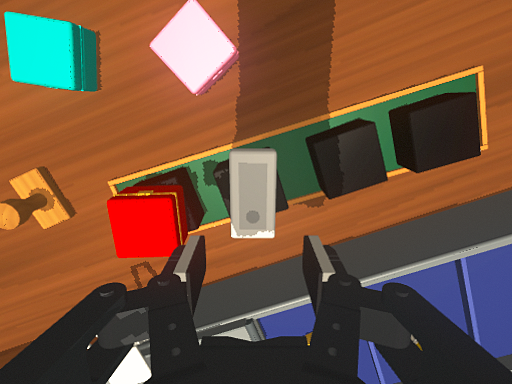

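The ingot (252,193) is square between the fingers, and the red case's edge is about 20 mm clear. I'll descend and grip.

```bash
python3 -m crank '[[[-0.2,0,2],[0,0,0]],[[0,0,3],[0,0,0]],[[0,0,3],[0,0,0]],[[0,0,1.6],[0,0,0]],[[0,0,0.8],[0,0,0]]]'
python3 -m crank '[[[0,0,0],[0,0,0]],[[0,0,0],[0,0,0]],[[0,0,0],[0,0,0]]]'
python3 - <<'E'
from h import *
go(.4685,-.1075,.0475,69)
E
```

```text
clock: 17.0
tcp_pos: [0.4676, -0.1069, 0.0513]
orientation: [-0.57, -3.087, 0.001]
contact_force: [-0.1, 0.2, 0.7]
grip_width: 0.0516
gripper_force: 0.0
clock: 17.3
tcp_pos: [0.4693, -0.1071, 0.0537]
orientation: [0.57, 3.088, 0.0]
contact_force: [-0.3, 0.7, 0.8]
grip_width: 0.052
gripper_force: 0.0
shift [ 0.06 -0.06  0.62] len 0.6 yaw 69.1 tilt [ 0.0018 -0.    ] turn z 0.002 j7 1.66
```

```bash
python3 -m crank '[[[0,0,0.35],[0,0,0]],[[0,0,0.2],[0,0,0]],[[0,0,0],[0,0,0]],[[0,0,0],[0,0,0]]]'
python3 -m crank '[[[0,0,0],[0,0,0]],[[0,0,0],[0,0,0]],[[0,0,0],[0,0,0]],[[0,0,0],[0,0,0]],[[0,0,0],[0,0,0]]]' 3.6 80
python3 -m crank '[[[0,0,-0.3],[0,0,0]],[[0,0,-1],[0,0,0]],[[0,0,-2],[0,0,0]],[[0,0,-1],[0,0,0]],[[0,0,0],[0,0,0]]]'
python3 -m crank '[[[0,0,-3],[0,0,0]],[[0,0,-3],[0,0,0]],[[0,0,-1],[0,0,0]],[[0,0,0],[0,0,0]],[[0,0,0],[0,0,0]]]'
python3 - <<'E'
from h import *
go(.6533,.094,.16,69); go(.6533,.094,.16,50)
E
```

```text
clock: 17.7
tcp_pos: [0.4685, -0.107, 0.0473]
orientation: [-0.57, -3.089, -0.0]
contact_force: [-0.9, 0.8, -1.3]
grip_width: 0.0516
gripper_force: 0.0
clock: 18.2
tcp_pos: [0.4685, -0.1073, 0.0478]
orientation: [0.57, 3.089, 0.0]
contact_force: [-2.9, -1.0, 7.6]
grip_width: 0.0378
gripper_force: 80.4
clock: 18.7
tcp_pos: [0.4695, -0.107, 0.0916]
orientation: [0.569, 3.087, 0.001]
contact_force: [0.1, 0.5, -5.1]
grip_width: 0.0378
gripper_force: 81.6
clock: 19.2
tcp_pos: [0.4677, -0.1066, 0.1591]
orientation: [-0.569, -3.088, -0.0]
contact_force: [-0.2, 0.1, -4.9]
grip_width: 0.0379
gripper_force: 83.3
shift [-10.19  25.36  -0.11] len 27.3 yaw 69.1 tilt [-0.0016  0.0004] turn z 0.002 j7 1.52
shift [-10.19  25.36  -0.11] len 27.3 yaw 69.1 tilt [-0.0016  0.0004] turn z 0.334 j7 1.52
```

```bash
python3 -m crank '[[[-0.6,1.5,0],[0,0,0]],[[-1.2,3,0],[0,0,0]],[[-1.6,4,0],[0,0,0]],[[-1.6,4,0],[0,0,0]],[[-1.6,4,0],[0,0,0]]]'
python3 -m crank '[[[-1.6,4,0],[0,0,0]],[[-1.2,3,0],[0,0,0]],[[-0.8,1.9,0],[0,0,0]],[[0,0,0],[0,0,0]],[[0,0,0],[0,0,0]]]'
python3 -m crank '[[[0,0,0],[0,0,0]],[[0,0,0],[0,0,0]]]'
python3 - <<'E'
from h import *
o=monitor.get_obs(); go(.6533,.094,.0615,69)
p,d=optics.grab_frame("wrist"); cv2.imwrite("pics/w7.png",p[:,:,::-1])
E
```

```text
clock: 19.7
tcp_pos: [0.5896, 0.026, 0.1584]
orientation: [-0.568, -3.087, 0.001]
contact_force: [0.1, -1.0, -4.3]
grip_width: 0.0376
gripper_force: 83.2
clock: 20.2
tcp_pos: [0.6536, 0.0947, 0.1579]
orientation: [-0.567, -3.087, 0.002]
contact_force: [0.7, -0.6, -5.1]
grip_width: 0.0379
gripper_force: 83.2
clock: 20.4
tcp_pos: [0.6537, 0.0928, 0.1598]
orientation: [-0.572, -3.088, 0.001]
contact_force: [0.6, -0.3, -5.1]
grip_width: 0.0376
gripper_force: 83.2
shift [0.08 0.1  9.83] len 9.8 yaw 69.0 tilt [-0.0011 -0.0004] turn z 0.0 j7 1.23
```

View pics/w7.png

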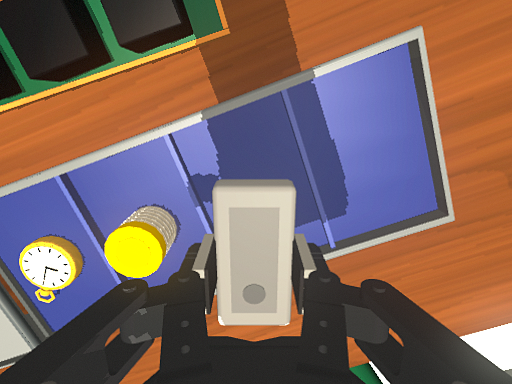

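The ingot is level at (254,255), between the ribs near (190,180) and (310,170). The watch (50,263) and tube (138,245) stand well in their compartments. I'll lower it.

```bash
python3 -m crank '[[[0,0,2],[0,0,0]],[[0,0,3],[0,0,0]],[[0,0,2.4],[0,0,0]],[[0,0,1.1],[0,0,0]],[[0,0,0.4],[0,0,0]]]'
python3 -m crank '[[[0,0,0],[0,0,0]],[[0,0,0],[0,0,0]],[[0,0,0],[0,0,0]]]'
python3 - <<'E'
from h import *
go(.6533,.094,.0615,69)
E
```

```text
clock: 20.95
tcp_pos: [0.6537, 0.0935, 0.0703]
orientation: [-0.57, -3.088, 0.001]
contact_force: [-0.1, -0.2, -3.9]
grip_width: 0.0377
gripper_force: 83.0
clock: 21.25
tcp_pos: [0.6554, 0.094, 0.0727]
orientation: [0.57, 3.087, 0.002]
contact_force: [0.3, -0.0, -5.2]
grip_width: 0.0376
gripper_force: 83.1
shift [ 0.2  -0.07  1.11] len 1.1 yaw 69.1 tilt [0.0022 0.0006] turn z 0.002 j7 1.27
```

```bash
python3 -m crank '[[[0.1,0,0.5],[0,0,0]],[[0,0,0.3],[0,0,0]],[[0,0,0.2],[0,0,0]],[[0,0,0],[0,0,0]],[[0,0,0],[0,0,0]]]'
python3 -m crank '[[[0,0,0.1],[0,0,0]],[[0,0,0],[0,0,0]],[[0,0,0],[0,0,0]]]'
```

```text
clock: 21.75
tcp_pos: [0.6532, 0.0944, 0.062]
orientation: [-0.57, -3.089, -0.001]
contact_force: [-5.9, 0.4, 5.4]
grip_width: 0.0381
gripper_force: 84.3
clock: 22.05
tcp_pos: [0.6532, 0.0944, 0.0619]
orientation: [-0.57, -3.089, -0.001]
contact_force: [-8.2, 1.2, 12.6]
grip_width: 0.0378
gripper_force: 85.4
```

```bash
python3 -m crank '[[[0,0,-0.1],[0,0,0]],[[0,0,0],[0,0,0]]]' 
python3 -m crank '[[[0,0,0],[0,0,0]],[[0,0,0],[0,0,0]],[[0,0,0],[0,0,0]]]' 5.0
python3 -m crank '[[[0,0,-1],[0,0,0]],[[0,0,-3],[0,0,0]],[[0,0,-4],[0,0,0]],[[0,0,-2.5],[0,0,0]],[[0,0,0],[0,0,0]]]'
python3 - <<'E'
from h import *
go(.4545,-.194,.17,70.5)
E
```

```text
clock: 22.25
tcp_pos: [0.6532, 0.0944, 0.0619]
orientation: [-0.57, -3.089, -0.001]
contact_force: [-5.9, 0.8, 7.5]
grip_width: 0.0376
gripper_force: 84.7
clock: 22.55
tcp_pos: [0.6542, 0.0941, 0.0614]
orientation: [0.57, 3.088, 0.0]
contact_force: [-0.1, -0.1, 0.4]
grip_width: 0.0495
gripper_force: 0.0
clock: 23.05
tcp_pos: [0.6566, 0.0941, 0.1715]
orientation: [0.569, 3.082, 0.005]
contact_force: [0.0, -1.1, -0.1]
grip_width: 0.0501
gripper_force: 0.0
shift [  8.58 -34.13  -0.06] len 35.2 yaw 69.1 tilt [0.0083 0.0018] turn z -0.025 j7 1.23
```

```bash
python3 -m crank '[[[0.5,-2,0],[0,0,0]],[[1,-4,0],[0,0,0]],[[1,-4,0],[0,0,0]],[[1,-4,0],[0,0,0]],[[1,-4,0],[0,0,0]]]' 6.6 50
python3 -m crank '[[[1,-4,0],[0,0,0]],[[1,-4,0],[0,0,0]],[[1,-4,0],[0,0,0]],[[0.7,-2.8,0],[0,0,0]],[[0.4,-1.3,0],[0,0,-0.025]]]'
python3 -m crank '[[[0,0,0],[0,0,0]],[[0,0,0],[0,0,0]],[[0,0,0],[0,0,0]]]'
python3 - <<'E'
from h import *
o=monitor.get_obs(); m=optics.camera_model("wrist"); go(.4545,-.194,.061,70.5)
p,d=optics.grab_frame("wrist"); cv2.imwrite("pics/w8.png",p[:,:,::-1])
hsv=cv2.cvtColor(p,cv2.COLOR_RGB2HSV); H,S,V=[hsv[...,i].astype(int) for i in range(3)]
for c in blob(((H<6)|(H>174))&(S>190)&(V>120),300)[:2]: print(c.mean(axis=(0,1)),rect(cast(m,c,.086,o)))
E
```

```text
clock: 23.55
tcp_pos: [0.546, -0.0592, 0.1662]
orientation: [-0.57, -3.089, 0.0]
contact_force: [0.2, -1.0, 0.1]
grip_width: 0.066
gripper_force: 0.0
clock: 24.05
tcp_pos: [0.4492, -0.1964, 0.1664]
orientation: [-0.537, -3.095, 0.001]
contact_force: [0.1, 0.6, 0.0]
grip_width: 0.0655
gripper_force: 0.0
clock: 24.35
tcp_pos: [0.4524, -0.1925, 0.1662]
orientation: [0.529, 3.097, 0.0]
contact_force: [0.5, 0.2, -0.3]
grip_width: 0.0663
gripper_force: 0.0
shift [-0.25 -0.07 10.52] len 10.5 yaw 70.6 tilt [0.0002 0.0002] turn z 0.002 j7 1.73
[249.27659574 201.03829787] (array([ 453.3, -196.6]), array([51. , 51.7]), 71.1)
```

View pics/w8.png

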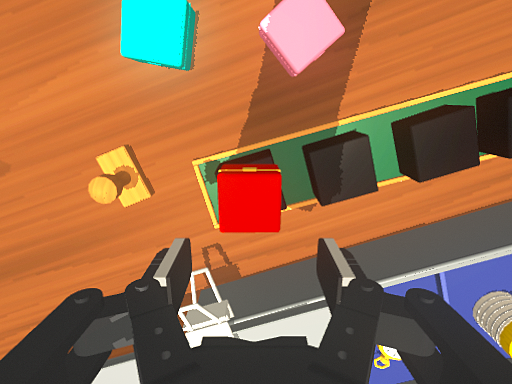

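The red case (249,201) measures (0.4535,-0.1955), square to the jaws, so I need to shift about 2.5 mm along tool -y. The stamp (115,180) is clear.

```bash
python3 -m crank '[[[-0.2,-0.25,2],[0,0,0]],[[0,0,3],[0,0,0]],[[0,0,3],[0,0,0]],[[0,0,1.6],[0,0,0]],[[0,0,0.8],[0,0,0]]]'
python3 -m crank '[[[0,0,0],[0,0,0]],[[0,0,0],[0,0,0]]]'
python3 -m crank '[[[0,0,0],[0,0,0]],[[0,0,0],[0,0,0]],[[0,0,0],[0,0,0]],[[0,0,0],[0,0,0]],[[0,0,0],[0,0,0]]]' 4.8 40
python3 -m crank '[[[0,0,-0.5],[0,0,0]],[[0,0,-2],[0,0,0]],[[0,0,-4],[0,0,0]],[[0,0,-4],[0,0,0]],[[0,0,0],[0,0,0]]]'
python3 - <<'E'
from h import *
go(.656,.192,.18,86)
E
```

```text
clock: 24.9
tcp_pos: [0.4522, -0.1955, 0.0606]
orientation: [-0.528, -3.094, -0.0]
contact_force: [-0.4, 0.3, -0.1]
grip_width: 0.066
gripper_force: 0.0
clock: 25.1
tcp_pos: [0.4533, -0.1966, 0.0628]
orientation: [0.53, 3.096, -0.0]
contact_force: [0.2, -0.5, 0.7]
grip_width: 0.066
gripper_force: 0.0
clock: 25.6
tcp_pos: [0.4535, -0.1969, 0.0634]
orientation: [0.531, 3.094, 0.001]
contact_force: [0.5, 0.8, 6.9]
grip_width: 0.0513
gripper_force: 42.5
clock: 26.1
tcp_pos: [0.4554, -0.1981, 0.172]
orientation: [0.531, 3.087, 0.0]
contact_force: [0.7, -0.4, -1.2]
grip_width: 0.051
gripper_force: 42.1
shift [-5.88 43.47 -0.67] len 43.9 yaw 70.5 tilt [ 0.0088 -0.0014] turn z -0.271 j7 1.74
```

```bash
python3 -m crank '[[[-0.2,1.5,0],[0,0,0]],[[-0.4,3,0],[0,0,0]],[[-0.6,4.2,0],[0,0,0]],[[-0.6,4.2,0],[0,0,0]],[[-0.6,4.2,0],[0,0,0]]]'
python3 -m crank '[[[-0.6,4.2,0],[0,0,0]],[[-0.6,4.2,0],[0,0,0]],[[-0.6,4.2,0],[0,0,0]],[[-0.6,4.2,0],[0,0,0]],[[-0.6,4.2,0],[0,0,0]]]'
python3 -m crank '[[[-0.4,3,0],[0,0,0]],[[-0.4,2.3,0],[0,0,0]],[[0,0,0],[0,0,0]],[[0,0,0],[0,0,0]],[[0,0,0],[0,0,0]]]'
python3 -m crank '[[[0,0,0],[0,0,0]],[[0,0,0],[0,0,0]]]'
python3 - <<'E'
from h import *
o=monitor.get_obs(); go(.656,.192,.0775)
p,d=optics.grab_frame("wrist"); cv2.imwrite("pics/w9.png",p[:,:,::-1])
E
```

```text
clock: 26.6
tcp_pos: [0.5323, -0.0419, 0.167]
orientation: [-0.532, -3.096, -0.0]
contact_force: [0.7, -1.1, -0.9]
grip_width: 0.0509
gripper_force: 42.1
clock: 27.1
tcp_pos: [0.6305, 0.1462, 0.1666]
orientation: [-0.531, -3.095, 0.001]
contact_force: [0.2, -0.1, -0.6]
grip_width: 0.0514
gripper_force: 42.1
clock: 27.6
tcp_pos: [0.6551, 0.19, 0.167]
orientation: [-0.534, -3.095, 0.002]
contact_force: [-0.9, 0.3, -0.7]
grip_width: 0.0511
gripper_force: 42.1
clock: 27.8
tcp_pos: [0.6555, 0.1907, 0.1675]
orientation: [-0.533, -3.096, 0.0]
contact_force: [-1.0, -0.8, -0.2]
grip_width: 0.0512
gripper_force: 42.1
shift [-0.01  0.14  9.  ] len 9.0 yaw 70.4 tilt [-0. -0.]
```

View pics/w9.png

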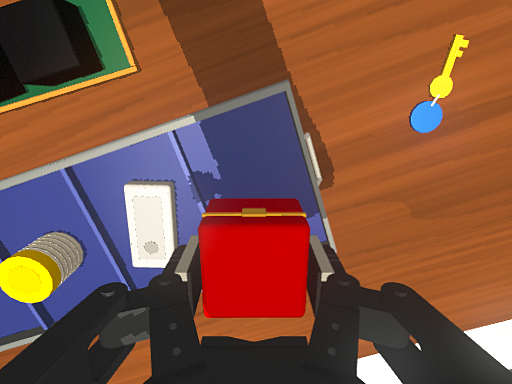

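The ring case is held upright at (253,265) over the last compartment, which runs from the rib near (190,160) to the end wall near (310,150). The ingot (150,224) and tube are in place, and the key is clear.

```bash
python3 -m crank '[[[0,0.1,2],[0,0,0]],[[0,0,3],[0,0,0]],[[0,0,2],[0,0,0]],[[0,0,0.9],[0,0,0]],[[0,0,0.4],[0,0,0]]]'
python3 -m crank '[[[0,0,0],[0,0,0]],[[0,0,0],[0,0,0]],[[0,0,0],[0,0,0]]]'
python3 - <<'E'
from h import *
go(.656,.192,.0775)
E
```

```text
clock: 28.35
tcp_pos: [0.6557, 0.1925, 0.0836]
orientation: [-0.532, -3.095, 0.001]
contact_force: [-0.0, -0.0, -0.3]
grip_width: 0.0514
gripper_force: 42.1
clock: 28.65
tcp_pos: [0.6568, 0.1929, 0.0855]
orientation: [0.531, 3.095, 0.002]
contact_force: [0.0, -0.3, -0.7]
grip_width: 0.0516
gripper_force: 42.1
shift [ 0.04 -0.12  0.8 ] len 0.8 yaw 70.5 tilt [0.0018 0.0007]
```

```bash
python3 -m crank '[[[0,-0.1,0.3],[0,0,0]],[[0,0,0.2],[0,0,0]],[[0,0,0.1],[0,0,0]],[[0,0,0.1],[0,0,0]],[[0,0,0],[0,0,0]]]'
python3 -m crank '[[[0,0,0.1],[0,0,0]],[[0,0,0],[0,0,0]],[[0,0,0],[0,0,0]]]'
```

```text
clock: 29.15
tcp_pos: [0.6555, 0.1918, 0.0776]
orientation: [-0.531, -3.096, -0.0]
contact_force: [-2.0, -0.3, 3.8]
grip_width: 0.0512
gripper_force: 42.4
clock: 29.45
tcp_pos: [0.6555, 0.1918, 0.0775]
orientation: [-0.531, -3.096, -0.001]
contact_force: [-5.5, -1.1, 9.4]
grip_width: 0.0512
gripper_force: 43.2
```

```bash
python3 -m crank '[[[0,0,-0.1],[0,0,0]],[[0,0,0],[0,0,0]]]' 
python3 -m crank '[[[0,0,0],[0,0,0]],[[0,0,0],[0,0,0]],[[0,0,0],[0,0,0]]]' 6.4
python3 -m crank '[[[0,0,-1],[0,0,0]],[[0,0,-3],[0,0,0]],[[0,0,-4],[0,0,0]],[[0,0,-4],[0,0,0]],[[0,0,0],[0,0,0]]]'
python3 -m crank '[[[3,0,0],[0,0,0]],[[4,1,0],[0,0,0]],[[4,1,0],[0,0,0]],[[2,0,0],[0,0,0]],[[0,0,0],[0,0,0]]]'
python3 -m crank '[[[0,0,0],[0,0,0]],[[0,0,0],[0,0,0]]]'
python3 - <<'E'
from h import *
p,d=optics.grab_frame("top"); cv2.imwrite("pics/end.png",cv2.resize(p[90:230,130:410],(800,400),interpolation=cv2.INTER_CUBIC)[:,:,::-1])
m=optics.camera_model("top")
hsv=cv2.cvtColor(p,cv2.COLOR_RGB2HSV); H,S,V=[hsv[...,i].astype(int) for i in range(3)]
roi=np.zeros(H.shape,bool); roi[108:162,186:327]=1
for n,k,z in (("red",((H<6)|(H>174))&(S>190)&(V>120),.1),("yel",(H>24)&(H<34)&(S>150)&(V>140),.106),("white",(S<70)&(V>140),.076)):
    for c in blob(roi&k)[:2]: print(n,rect(cast(m,c,z)))
E
```

```text
clock: 29.65
tcp_pos: [0.6559, 0.1919, 0.0775]
orientation: [0.531, 3.096, 0.0]
contact_force: [-1.4, -0.3, 3.4]
grip_width: 0.0512
gripper_force: 42.5
clock: 29.95
tcp_pos: [0.6556, 0.1919, 0.0771]
orientation: [-0.531, -3.096, 0.0]
contact_force: [-0.1, -0.2, -0.3]
grip_width: 0.0635
gripper_force: 0.0
clock: 30.45
tcp_pos: [0.6595, 0.1921, 0.2047]
orientation: [0.531, 3.086, 0.009]
contact_force: [0.3, -0.4, -0.6]
grip_width: 0.0639
gripper_force: 0.0
clock: 30.95
tcp_pos: [0.5368, 0.2564, 0.1974]
orientation: [-0.524, -3.095, -0.002]
contact_force: [-0.6, -0.3, -0.7]
grip_width: 0.0642
gripper_force: 0.0
clock: 31.15
tcp_pos: [0.541, 0.2531, 0.1977]
orientation: [0.534, 3.095, 0.0]
contact_force: [0.0, 0.2, -0.2]
grip_width: 0.0638
gripper_force: 0.0
red (array([655.9, 190.3]), array([51.3, 51.7]), 71.1)
yel (array([652. ,  -3.7]), array([35. , 38.4]), 88.5)
white (array([655.4,  95.1]), array([44.1, 82.3]), 69.7)
white (array([ 650.4, -103.4]), array([48.4, 45.7]), 81.4)
```

View pics/end.png

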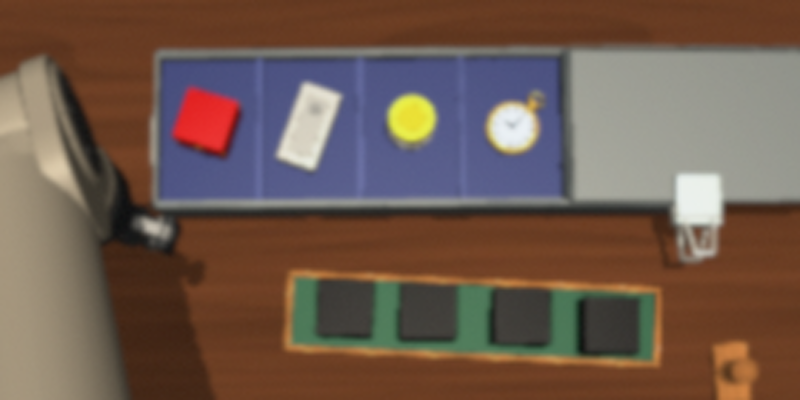

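All four pieces are in the middles of their compartments: case (207,120), ingot (310,125), tube (412,120) and watch (513,127). The arm is clear, so I'll hand in.

```bash
python3 -c "
from bench import r; print(r.hand_in())"
```

```text
the job is handed in; nothing more can be done
None
```

The job is handed in: the four pieces are in the box in reverse order, each mid-compartment within a few millimetres and the same way up (from the clamp leftwards: watch, tube, ingot, ring case), and I left the loupe, stamp and key untouched; it took about 31 s of robot time.

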